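Lift a fryer basket out and hold it tipped to drain

TASK

The twin fryer is cold and its tanks are drained and rinsed for the night, but the wire baskets are still wet. Take the red-handled basket by its handle, lift it straight up and level until it is clear of its tank, then roll it sideways about its handle to about 45 degrees (either side) so that it drips off one long edge back into its own tank. Finish while still holding it so, over that tank, clear of the rim and steady; leave the black-handled basket and everything around the fryer where they are.

Things in the scene. Friction and masses are not known exactly. Their poses are not given: they have to be found in the camera images.
- red_mid (a point): centre of the red-handled wire basket, an open-topped box 190 mm long (its x, from the handle to its far end), 110 mm wide (y) and 78 mm deep (z, up when level); this point is 39 mm above its underside. It stands level in one of the two tanks (either one), 12 mm of play all round, its underside 95 mm below the tank rim and its top edge 17 mm below it, the handle towards the robot
- red: the same basket: origin at the centre of its underside, same axes. It weighs 0.26 to 0.40 kg with its handle; the centre of mass lies about 100 mm from red_grip towards the basket, so it hangs nose-heavy and wants a firm grip (40 to 60 N)
- red_grip (a point): where to take the red plastic handle, a straight level bar along the basket's x, 22 mm wide and 26 mm high; on its centre line, at x = -165, y = 0, z = +86 mm from red_mid in the basket's axes. The bar runs on 110 mm towards the robot and 27 mm to a steel collar the other way. In the tank this point is 30 mm above the rim, 12 mm outside the fryer's front face, free beneath and beside
- black_mid (a point): the centre of the other basket, the same in every way but with a black handle, standing in the other tank: leave it there
- black: the same black-handled basket: its origin is the centre of its underside
- tank_left (a point): centre of the mouth of the fryer's left tank (left as the robot sees it), at the height of its rim, 180 mm above the counter. The mouth is 215 mm along x (away from the robot) by 135 mm along y; z is up. The axes are the fryer's, which stands turned by up to 0.25 rad
- tank_right (a point): the same for the right tank, 180 mm from the left one (centre to centre)
- fryer: the stainless twin countertop fryer, fixed, 380 mm wide (y) by 390 mm deep (x), the tank rims and its flat top at 180 mm; origin at the centre of its underside on the counter, x pointing to its back. Its control head, 245 mm high, begins 30 mm behind the tanks
- slicer: black cordless hand slicer, 250 mm long and 48 mm high, lying on a red cutting board on the right; origin on its underside; leave it alone
- bottle_red: red squeeze bottle, 60 mm across and 188 mm high, standing on the left; origin under its foot; leave it alone
- bottle_white: white squeeze bottle of the same size, standing on the left; origin under its foot; leave it alone
- shaker: steel salt shaker, 68 mm across and 98 mm high, right of the fryer's front; origin under its foot; leave it alone
- tongs: steel tongs, 260 mm long and 12 mm high, lying on the counter to the left in front of the fryer; origin at their middle; leave them alone

How it is judged:
On the way:
1. the red-handled basket is lifted level (within about 17 degrees) until its underside is above the rim, still over its own tank (z of red_mid in the frame of tank_left above 0.042 m and angle between red_mid's own z axis and vertical below 0.3 rad and ((x of red_mid in the frame of tank_left between -0.09 and 0.09 m and y of red_mid in the frame of tank_left between -0.05 and 0.05 m) or (x of red_mid in the frame of tank_right between -0.09 and 0.09 m and y of red_mid in the frame of tank_right between -0.05 and 0.05 m)) and horizontal distance between red_mid and black_mid above 0.115 m and contact force between the fingers and red above 1 N), for 0.1 s.
At the end, for the whole second after the job is handed in: Red basket held still by the gripper, touching neither fryer nor black basket: centre at least 67 mm above the rim, within 90 mm along and 50 mm across of its own tank's middle, rolled 30 to 60 degrees about its handle, its length level within 20 degrees (far end up) or 30 (down) (z of red_mid in the frame of tank_left above 0.067 m and ((x of red_mid in the frame of tank_left between -0.09 and 0.09 m and y of red_mid in the frame of tank_left between -0.05 and 0.05 m) or (x of red_mid in the frame of tank_right between -0.09 and 0.09 m and y of red_mid in the frame of tank_right between -0.05 and 0.05 m)) and horizontal distance between red_mid and black_mid above 0.115 m and (angle between red_mid's own y axis and vertical between 0.52 and 1.05 rad or angle between red_mid's own y axis and vertical between 2.09 and 2.62 rad) and angle between red_mid's own z axis and vertical below 1.2 rad and angle between red_mid's own x axis and vertical between 1.22 and 2.1 rad and contact force between the fingers and red above 2 N and contact force between red and fryer below 0.2 N and contact force between red and black below 0.2 N and linear speed of red below 0.03 m/s and angular speed of red below 0.15 rad/s); the arm keeps its last pose, push and grip.
It fails at once if the black-handled basket is moved by more than 30 mm (distance of black from where it was at the start of the episode above 0.03 m).
It fails at once if the red-handled basket is tipped by more than 20 degrees while any of it is still down in the tank (angle between red_mid's own z axis and vertical above 0.35 rad and z of red_mid in the frame of tank_left below 0.03 m).
It fails at once if the slicer, a bottle, the shaker or the tongs is moved by more than 30 mm (distance of any of slicer, bottle_red, bottle_white, shaker, tongs from where it was at the start of the episode above 0.03 m).
It also fails if it takes over 38 s, if anything falls off the work surface, if the arm or the gripper's body presses on something with over 40 N, if the wrist force passes 120 N, or if a joint passes its speed limit or range.

ROBOT

A 7-joint arm with a two-finger parallel gripper is mounted at the origin on the work surface. World frame = base frame: x ahead of the robot, y to its left, z up, the work surface at z = 0. Lengths are in m, angles in rad, forces in N, time in s.
With the tool pointing down it reaches from about 0.425 to 1.025 m from the base axis. Payload 9.4 kg.
Tool frame: the origin (TCP) lies at the very end of the fingers, on their centre line; the grasp point (between the pads) lies arm.hold_point_z behind it (arm.hold_point_z is the distance from the TCP to the grasp point, in m); y points along the fingers, x is the direction in which the jaws open and shut, and the axes are right-handed (so a half turn about y gives the same grasp; the last joint's range is limited). The gripper opens to 93 mm and grips with 3 to 60 N. Pads are 15 mm wide; open, the fingers measure 128 mm over their backs; the gripper's body (75 mm by 188 mm) begins 65 mm behind the grasp point.
Start: joints at [-1.345, 0.599, -0.003, 1.599, 0.002, 0.943, -0.08], TCP at [0.216, 0.692, 0.219] pointing down, gripper open.
Joint ranges: [-2.57, 2.57], [-0.35, 1.97], [-1.29, 1.29], [0.11, 2.56], [-1.05, 4.19], [0.11, 1.86], [-2.63, 2.63]. Speed limits (rad/s): [2.22, 2.22, 3.01, 3.01, 3.14, 3.14, 3.14].

INTERFACE

Orientations are given as a rotation vector (axis times angle).
In Python, from station import arm, viewer gives the robot as it stands.
- The arm moves only by the tool servo_tool, never from a script. Its argument "rows" is a list of rows, each a list of 3 entries, a list of its own where there are three numbers: the shift along the tool's x, y, z in m, then the turn, a rotation vector about the tool's x, y, z in rad, then the gripper command: -1 is fully open, 1 is shut, values between are in proportion. A call has 1 to 8 rows; each row shifts and turns the commanded pose from where the row before left it, along the tool's axes as they then stand; what a row does not reach is not made up. A row lasts 1/10 s, in which the tool goes at most 50 mm and 8.59 degrees, less where a joint would pass 70% of its speed; a pose out of reach is approached as far as the arm can. A call is refused whole if a number of a shift passes 0.05 or a number of a turn 0.15, either way. A call with a gripper value outside its range is refused whole. The fingers move at their own pace and stop on an object; the grip force is fixed at half the most. Time passes only in rows, so rows that do not move let the fingers close. It gives the time, the measured TCP pose, the force and the opening at its end, in the units of the state.
- arm.get_state(): the state, without advancing time (a new reading comes with each control period).
- viewer.snapshot(name): name is "side" or "top" or "wrist"; returns a dict with "pixels" (420x560x3 uint8, blue, green, red), "vfov" (degrees; the focal length in pixels is half the picture's height over the tangent of half this angle, whatever the lens; pixels are square), "cx", "cy" (the principal point, pixels), "k1" (the pictures are not rectified: a ray, as slopes to the right and down, at radius r is drawn at 1 + k1 r^2 times it, then the intrinsics apply), "camera_from_world" (4x4, takes a point from world to camera coordinates). Camera axes: x right, y down, z forward; pixel columns grow to the right and rows downward; lengths in m; the calibration is good to about 2 mm. A picture is of the moment at which its call begins. There is no depth.
- arm.sign_off(): hands the job in, once; it reports no verdict.
The state is a dict: "clock": time; "joint_pos": joint angles; "dq": joint speeds; "joint_efforts": joint torques, N m; "position": TCP position; "eef_rot": TCP orientation; "contact_force": force on the tool from outside, world axes, zero at the start; "torque": the same for the moment, N m; "finger_gap": opening from 0.0 (shut) to 1.0 (fully open).
Only numpy, scipy, OpenCV 4.12 (cv2) and the standard library are available. Lean on these libraries where they do the work, as an engineer would, in place of code of your own. Each camera call takes 0.05 s, during which the arm holds its last target. There are 200 camera calls.

## Working session

There is one attempt and no reset: what is moved stays moved. The work goes in short steps, Python scripts to look and compute and a tool call to move; the robot and the scene stay as the last step left them, time stands still between calls to the robot, and variables do not carry over. Pictures are saved under pics/ and viewed, about 8 in all and at most 12, crops included, and the job is handed in when it is done.

Besides the shell and the picture viewer there is one more tool, called after "Request:" by a JSON object that holds its "fn" and its "kwargs", one argument or row to a line. servo_tool: Moves the arm, as the interface text tells. Its arguments: {"type":"object","properties":{"rows":{"type":"array","items":{"type":"array"}}},"required":["rows"]}

```bash
mkdir -p pics; cat > h.py <<'E'
import numpy as np, cv2
from station import arm, viewer
def snap(n,f):
    s=viewer.snapshot(n); cv2.imwrite('pics/'+f,s['pixels']); np.savez('pics/'+f+'.npz',**s); return s
def ray(s,u,v):
    f=210/np.tan(np.radians(float(s['vfov']))/2); d=np.array([(u-s['cx'])/f,(v-s['cy'])/f]); p=d.copy()
    for _ in range(30): p=d/(1+s['k1']*(p@p))
    T=np.array(s['camera_from_world']); R=T[:3,:3]; return -R.T@T[:3,3], R.T@np.array([p[0],p[1],1])
def onz(s,u,v,z):
    o,d=ray(s,u,v); return o+d*(z-o[2])/d[2]
def proj(s,P):
    f=210/np.tan(np.radians(float(s['vfov']))/2); T=np.array(s['camera_from_world']); q=T[:3,:3]@P+T[:3,3]; p=q[:2]/q[2]; p=p*(1+s['k1']*(p@p)); return p*f+[s['cx'],s['cy']]
E
python3 - <<'E'
from h import *
a=snap('side','side0.png');b=snap('top','top0.png')
for s in(a,b): print(s['vfov'],s['cx'],s['cy'],s['k1'],ray(s,280,210))
st=arm.get_state();print(st, [x for x in dir(arm) if x[0]!='_'], arm.hold_point_z)
E
```

```text
48.74395192377643 280.9190192571014 207.79577974978744 -0.07767963288500913 (array([ 0.36919975, -1.23093516,  1.33922629]), array([ 0.06244108,  0.70030103, -0.71113017]))
43.28506038364593 285.79830230619325 205.34246592973201 -0.08737130618425928 (array([ 0.35372414, -0.0505071 ,  1.71158441]), array([ 0.07076878,  0.02760399, -0.99720975]))
{'clock': 0.1, 'joint_pos': array([-1.34472146,  0.60003235, -0.00255319,  1.60001896,  0.00178853,
        0.94290268, -0.07979082]), 'dq': array([ 0.000668  , -0.00199476,  0.00077395, -0.00168687,  0.00079433,
        0.00265371, -0.00090284]), 'joint_efforts': array([ 4.58338880e-03, -7.66553450e+01,  1.50219016e+00, -2.52933401e+01,
       -5.23163925e-02,  1.36189337e-02,  5.12650990e-05]), 'position': array([0.21605112, 0.69161905, 0.21786645]), 'eef_rot': array([-1.33824617, -0.98265545,  0.98435624]), 'contact_force': array([-0.29315332,  0.12743592, -0.04203317]), 'torque': array([ 0.01766479, -0.01436139, -0.00818682]), 'finger_gap': 0.9990783057365155} ['Unreachable', 'get_state', 'hold_point_z', 'sign_off'] 0.0188
```

View pics/top0.png

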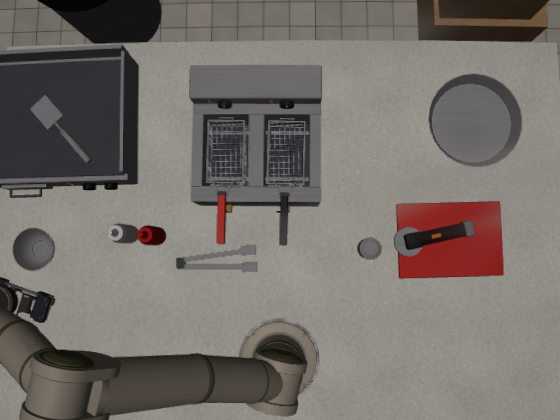

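View pics/side0.png

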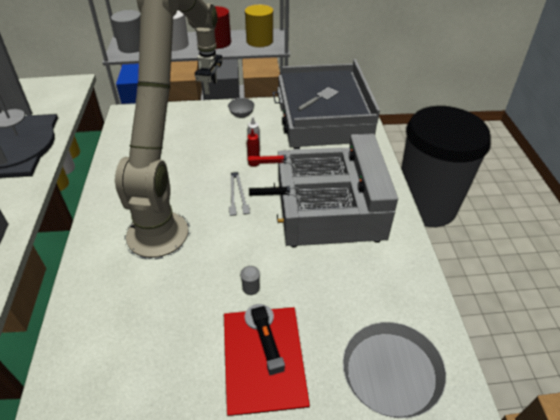

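The top view shows the red basket in the left tank, with its handle from (222,193) to (221,243). The black handle is at (284,193) to (283,244). Red bottle is at (150,235), the tongs' tips at (255,250–267).

```bash
python3 - <<'E'
from h import *
from scipy.spatial.transform import Rotation as Ro
s=dict(np.load('pics/top0.png.npz'))
P=s['pixels'].astype(int);B,G,R=P[...,0],P[...,1],P[...,2]
m=(R>90)&(G<60)&(B<60); m[:,:200]=0;m[:,245:]=0;m[:180]=0;m[260:]=0
v,u=np.nonzero(m);print(len(v),u.min(),u.max(),v.min(),v.max())
for vv in range(v.min(),v.max()+1,6): print(vv,u[v==vv].min(),u[v==vv].max())
for c in [(222,194),(221,243.5),(284,194),(283,244)]: print(c,onz(s,*c,.223))
for c in [(192,202),(321,202),(191,102),(321,102)]: print('top',c,onz(s,*c,.18))
print(Ro.from_rotvec(arm.get_state()['eef_rot']).as_matrix().round(3))
im=cv2.resize(s['pixels'][55:255,180:335],None,fx=3.8,fy=2.9*1.0,interpolation=cv2.INTER_CUBIC) if 0 else cv2.resize(s['pixels'][60:255,180:335],None,fx=3,fy=3,interpolation=cv2.INTER_CUBIC)
cv2.imwrite('pics/crop.png',im)
E
```

```text
331 217 224 195 242
195 218 224
201 218 224
207 218 224
213 218 224
219 218 224
225 217 224
231 218 223
237 217 223
(222, 194) [0.50498099 0.15532989 0.223     ]
(221, 243.5) [0.3648977  0.15684174 0.223     ]
(284, 194) [ 0.50469925 -0.02055864  0.223     ]
(283, 244) [ 0.36367133 -0.01783234  0.223     ]
top (192, 202) [0.48603094 0.24915407 0.18      ]
top (321, 202) [ 0.48558851 -0.12713172  0.18      ]
top (191, 102) [0.78489992 0.25744395 0.18      ]
top (321, 102) [ 0.78244393 -0.12895495  0.18      ]
[[ 0.298 -0.    -0.955]
 [ 0.955 -0.001  0.298]
 [-0.001 -1.    -0.   ]]
```

View pics/crop.png

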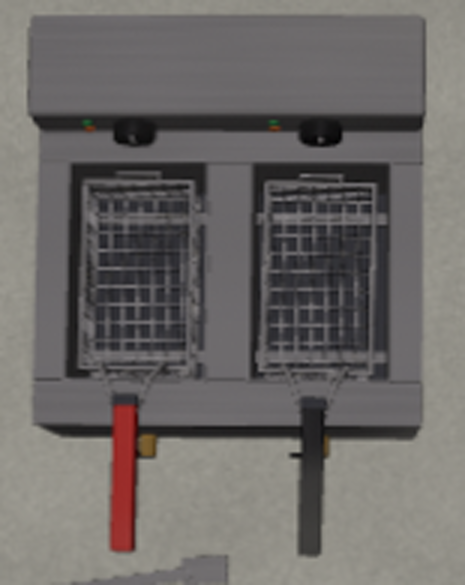

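Request:
{"fn": "servo_tool", "kwargs": {
  "rows": [
    [[0,-0.04,0],[0,-0.1,0],-1],
    [[0,-0.04,0],[0,-0.1,0],-1],
    [[0,-0.04,0],[0,-0.1,0],-1],
    [[-0.04,0,-0.02],[0,0,0],-1],
    [[-0.04,0,-0.02],[0,0,0],-1],
    [[-0.04,0,-0.02],[0,0,0],-1],
    [[-0.04,0,-0.02],[0,0,0],-1],
    [[-0.04,0,-0.02],[0,0,0],-1]
  ]
}}

```text
clock: 0.9
position: [0.3162, 0.4898, 0.3384]
eef_rot: [-1.211, -1.207, 1.208]
contact_force: [0.4, 0.3, 0.2]
finger_gap: 1.0
```

Request:
{"fn": "servo_tool", "kwargs": {
  "rows": [
    [[-0.04,0,-0.02],[0,0,0],-1],
    [[-0.04,0,-0.02],[0,0,0],-1],
    [[-0.04,0,-0.02],[0,0,0],-1],
    [[-0.04,0,-0.02],[0,0,0],-1],
    [[-0.04,0,-0.02],[0,0,0],-1],
    [[-0.04,0,-0.02],[0,0,0],-1],
    [[-0.04,0,-0.02],[0,0,0],-1],
    [[0,0,0],[0,0,0],-1]
  ]
}}

```text
clock: 1.7
position: [0.457, 0.2054, 0.3387]
eef_rot: [-1.216, -1.201, 1.202]
contact_force: [-0.3, 0.7, -0.0]
finger_gap: 1.0
```

Request:
{"fn": "servo_tool", "kwargs": {
  "rows": [
    [[-0.024,0,-0.014],[0,0,0],-1],
    [[-0.024,0,-0.014],[0,0,0],-1],
    [[0,0,0],[0,0,0],-1],
    [[0,0,0],[0,0,0],-1]
  ]
}}

```text
clock: 2.1
position: [0.4825, 0.1635, 0.3384]
eef_rot: [-1.21, -1.206, 1.207]
contact_force: [-0.4, 1.0, -0.9]
finger_gap: 0.998
```

```bash
python3 - <<'E'
from h import *
from scipy.spatial.transform import Rotation as Ro
s=snap('wrist','w1.png');st=arm.get_state();print(st['position'],Ro.from_rotvec(st['eef_rot']).as_matrix().round(3).tolist())
P=s['pixels'].astype(int);m=(P[...,2]>80)&(P[...,1]<60)&(P[...,0]<60)
v,u=np.nonzero(m);print(len(v),u.min(),u.max(),v.min(),v.max())
r=cv2.minAreaRect(np.c_[u,v].astype(np.float32));b=cv2.boxPoints(r);print(r)
for p in b: print(p,onz(s,*p,.223))
E
```

```text
[0.48222722 0.16414918 0.33843846] [[0.002, -0.001, -1.0], [1.0, 0.0, 0.002], [0.0, -1.0, 0.001]]
1970 172 513 86 406
((306.138427734375, 215.41236877441406), (116.53699493408203, 453.2905578613281), 48.611881256103516)
[ 97.57364 321.5445 ] [ 0.62220515 -0.04874414  0.223     ]
[437.65405   21.848587] [0.3239752  0.29388922 0.223     ]
[514.70325 109.28024] [0.39365054 0.3750494  0.223     ]
[174.6228  408.97614] [0.75677381 0.02368146 0.223     ]
```

View pics/w1.png

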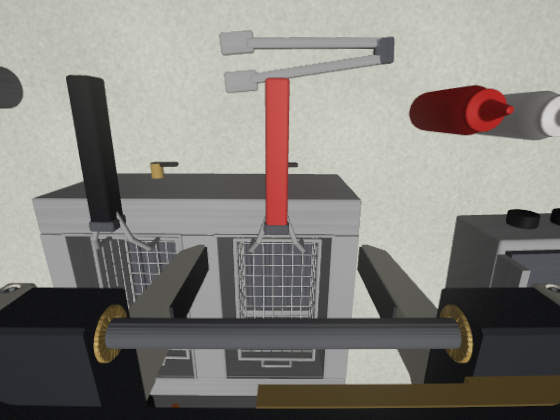

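The wrist view shows the red handle from (278,80) at its free end to (276,223) at the collar, with fingers either side of it in the lower half.

```bash
python3 - <<'E'
from h import *
s=dict(np.load('pics/w1.png.npz'))
P=s['pixels'].astype(int);m=(P[...,2]>80)&(P[...,1]<70)&(P[...,0]<70);m[:,:255]=0;m[:,300:]=0;m[240:]=0
for v in (82,100,130,160,190,210,220,222):
    u=np.nonzero(m[v])[0]
    if len(u): c=(u.min()+u.max())/2; print(v,u.min(),u.max(),onz(s,c,v,.223),onz(s,u.min(),v,.223)[1],onz(s,u.max()+1,v,.223)[1])
v=np.nonzero(m.any(1))[0];print(v.min(),v.max())
E
```

```text
82 266 288 [0.37085658 0.15883846 0.223     ] 0.1491710411941602 0.1693849850873894
100 266 288 [0.38580145 0.15869554 0.223     ] 0.14886813032609586 0.16941662230781943
130 266 287 [0.41181831 0.15798577 0.223     ] 0.1483364292900674 0.16855428098831754
160 266 287 [0.43935505 0.15770529 0.223     ] 0.14776817851512758 0.16858898157752764
190 265 287 [0.46857615 0.15691762 0.223     ] 0.1461836153774447 0.16862760222571008
210 266 286 [0.48908942 0.1566956  0.223     ] 0.14672898717128072 0.16765899687457728
220 266 286 [0.49967896 0.15658059 0.223     ] 0.14650579120689114 0.16766300253046512
222 266 287 [0.50182682 0.15706209 0.223     ] 0.1464604901987539 0.16867358122136075
78 224
```

Request:
{"fn": "servo_tool", "kwargs": {
  "rows": [
    [[-0.007,0.02,-0.005],[0,0.015,0],-1],
    [[0,0.035,0],[0,0,0],-1],
    [[0,0.035,0],[0,0,0],-1],
    [[0,0.03,0],[0,0,0],-1],
    [[0,0.02,0],[0,0,0],-1],
    [[0,0,0],[0,0,0],-1],
    [[0,0,0],[0,0,0],-1]
  ]
}}

```text
clock: 2.85
position: [0.4875, 0.1572, 0.1989]
eef_rot: [-1.216, -1.197, 1.197]
contact_force: [1.1, -0.3, 0.3]
finger_gap: 0.999
```

Request:
{"fn": "servo_tool", "kwargs": {
  "rows": [
    [[0,0.007,0],[0,0,0],-1],
    [[0,0,0],[0,0,0],0],
    [[0,0,0],[0,0,0],1],
    [[0,0,0],[0,0,0],1],
    [[0,0,0],[0,0,0],1],
    [[0,0,0],[0,0,0],1],
    [[0,0,0],[0,0,0],1],
    [[0,0,0],[0,0,0],1]
  ]
}}

```text
clock: 3.65
position: [0.4877, 0.1562, 0.1917]
eef_rot: [-1.218, -1.196, 1.196]
contact_force: [0.1, -1.0, 0.1]
finger_gap: 0.449
```

Request:
{"fn": "servo_tool", "kwargs": {
  "rows": [
    [[0,0,0],[0,0,0],1],
    [[0,0,0],[0,0,0],1],
    [[0,0,0],[0,0,0],1]
  ]
}}

```text
clock: 3.95
position: [0.4877, 0.1564, 0.1916]
eef_rot: [-1.217, -1.196, 1.196]
contact_force: [0.4, 2.5, -0.9]
finger_gap: 0.234
```

Request:
{"fn": "servo_tool", "kwargs": {
  "rows": [
    [[0,0,0],[0,0,0],1],
    [[0,0,0],[0,0,0],1],
    [[0,-0.005,0],[0,0,0],1],
    [[0,-0.01,0],[0,0,0],1],
    [[0,-0.01,0],[0,0,0],1],
    [[0,0,0],[0,0,0],1],
    [[0,0,0],[0,0,0],1]
  ]
}}

```text
clock: 4.65
position: [0.4878, 0.1563, 0.2171]
eef_rot: [-1.218, -1.197, 1.195]
contact_force: [-0.7, 0.4, -4.1]
finger_gap: 0.236
```

```bash
python3 - <<'E'
from h import *
a=snap('wrist','w2.png');b=snap('side','side2.png');st=arm.get_state();print(st['contact_force'],st['torque'],st['finger_gap'],st['position'])
c=cv2.resize(b['pixels'][120:260,230:400],None,fx=3.5,fy=3.5,interpolation=cv2.INTER_CUBIC)[:420]
cv2.imwrite('pics/c2.png',cv2.resize(np.hstack([a['pixels'],c]),None,fx=.69,fy=.69))
E
```

```text
[-0.7795703   0.31691974 -3.6020982 ] [-0.00692679  0.35204681  0.00326758] 0.23600182000761163 [0.48749993 0.15618371 0.21653544]
```

View pics/c2.png

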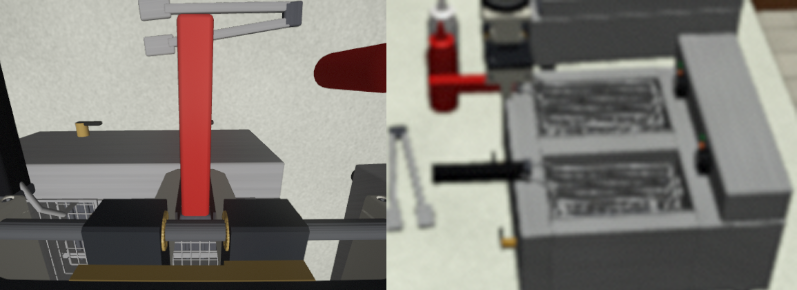

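The handle is between the pads and the whole weight hangs on the wrist (about 3.9 N, 0.35 Nm). I'll lift straight on.

Request:
{"fn": "servo_tool", "kwargs": {
  "rows": [
    [[0,-0.012,0],[0,0,0],1],
    [[0,-0.015,0],[0,0,0],1],
    [[0,-0.015,0],[0,0,0],1],
    [[0,-0.015,0],[0,0,0],1],
    [[0,-0.015,0],[0,0,0],1],
    [[0,-0.012,0],[0,0,0],1],
    [[0,0,0],[0,0,0],1],
    [[0,0,0],[0,0,0],1]
  ]
}}

```text
clock: 5.55
position: [0.4875, 0.1562, 0.3006]
eef_rot: [-1.218, -1.196, 1.196]
contact_force: [-0.1, -0.8, -4.5]
finger_gap: 0.232
```

Request:
{"fn": "servo_tool", "kwargs": {
  "rows": [
    [[0,-0.012,0],[0,0,0],1],
    [[0,-0.015,0],[0,0,0],1],
    [[0,-0.015,0],[0,0,0],1],
    [[0,-0.01,0],[0,0,0],1],
    [[0,0,0],[0,0,0],1],
    [[0,0,0],[0,0,0],1]
  ]
}}

```text
clock: 6.15
position: [0.4875, 0.1562, 0.3523]
eef_rot: [-1.217, -1.196, 1.196]
contact_force: [0.4, -0.3, -3.4]
finger_gap: 0.236
```

```bash
python3 - <<'E'
from h import *
a=snap('wrist','w3.png');b=snap('side','side3.png');st=arm.get_state();print(st['contact_force'],st['torque'],st['finger_gap'],st['position'],st['joint_pos'])
for s in (np.load('pics/w2.png.npz'),a):
    P=s['pixels'].astype(int);m=(P[...,2]>90)&(P[...,1]<85)&(P[...,0]<85);m[:,:240]=0;m[:,330:]=0
    v=np.nonzero(m.sum(1)>20)[0];u=np.nonzero(m[v.min()+3])[0];print(v.min(),v.max(),u.min(),u.max())
c=cv2.resize(b['pixels'][100:260,230:400],None,fx=3.5,fy=3.5,interpolation=cv2.INTER_CUBIC)[:420]
cv2.imwrite('pics/c3.png',cv2.resize(np.hstack([a['pixels'],c]),None,fx=.69,fy=.69))
E
```

```text
[ 0.47889448 -0.07902758 -4.24411353] [ 0.0519576   0.34378708 -0.00969884] 0.23393065330943036 [0.48727602 0.15607228 0.3518764 ] [-0.51558668  0.19912793  0.11549883  1.9124877  -0.02644893  1.03283873
  1.16423816]
20 406 258 307
18 406 257 308
```

View pics/c3.png

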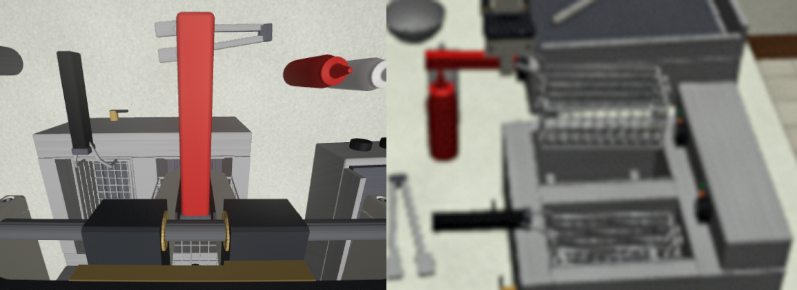

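Lifted clear and level (nose at most slightly down), still in the pads. Now rolling about the basket centre, with the basket swinging away from the black one.

Request:
{"fn": "servo_tool", "kwargs": {
  "rows": [
    [[0,-0.01,0],[0,0,0],1],
    [[0,-0.01,0],[0,0,0],1],
    [[-0.004,0,0],[0,0,-0.05],1],
    [[-0.005,0,0],[0,0,-0.075],1],
    [[-0.005,0,0],[0,0,-0.075],1],
    [[-0.005,0,0],[0,0,-0.075],1],
    [[0,0,0],[0,0,0],1]
  ]
}}

```text
clock: 6.95
position: [0.4877, 0.1345, 0.3712]
eef_rot: [-1.017, -1.313, 0.987]
contact_force: [0.6, 0.8, -2.3]
finger_gap: 0.238
```

```bash
python3 - <<'E'
from h import *
from scipy.spatial.transform import Rotation as Ro
st=arm.get_state();print(st['position'],st['joint_pos'],st['finger_gap'],st['torque'],st['contact_force']);print(Ro.from_rotvec(st['eef_rot']).as_matrix().round(3))
E
```

```text
[0.48767623 0.13447213 0.37119688] [-0.3139902   0.15743424  0.13027107  1.94914201 -0.34501175  1.00520461
  1.54408223] 0.23757295349455868 [-0.38915706  0.28979284  0.12338305] [ 0.60306945  0.75259872 -2.3394664 ]
[[ 0.022  0.006 -1.   ]
 [ 0.962  0.272  0.023]
 [ 0.272 -0.962 -0.   ]]
```

Request:
{"fn": "servo_tool", "kwargs": {
  "rows": [
    [[-0.005,0,0],[0,0,-0.07],1],
    [[-0.005,0,0],[0,0,-0.07],1],
    [[-0.005,0,0],[0,0,-0.07],1],
    [[-0.004,0,0],[0,0,-0.06],1],
    [[0,0,0],[0,0,0],1],
    [[0,0,0],[0,0,0],1]
  ]
}}

```text
clock: 7.55
position: [0.4872, 0.1201, 0.364]
eef_rot: [-0.812, -1.409, 0.788]
contact_force: [-0.1, 0.0, -3.8]
finger_gap: 0.236
```

```bash
python3 - <<'E'
from h import *
from scipy.spatial.transform import Rotation as Ro
st=arm.get_state();print(st['position'],st['joint_pos'],st['finger_gap'],st['torque'],st['contact_force']);print(Ro.from_rotvec(st['eef_rot']).as_matrix().round(3))
E
```

```text
[0.48721863 0.12011247 0.36396711] [-0.11468309  0.19865498  0.1350012   2.01315263 -0.67249513  1.04497086
  1.95173557] 0.23577935407487638 [-1.00129458  0.25808403  0.01606057] [-0.07542878  0.04436937 -3.76380994]
[[ 0.015  0.008 -1.   ]
 [ 0.856  0.516  0.017]
 [ 0.516 -0.856  0.001]]
```

Request:
{"fn": "servo_tool", "kwargs": {
  "rows": [
    [[-0.005,0,0],[0,0,-0.07],1],
    [[-0.005,0,0],[0,0,-0.07],1],
    [[-0.003,0,0],[0,0,-0.06],1],
    [[0,0,0],[0,0,0],1],
    [[0,0,0],[0,0,0],1],
    [[0,0,0],[0,0,0],1]
  ]
}}

```text
clock: 8.15
position: [0.4869, 0.1102, 0.3571]
eef_rot: [-0.658, -1.467, 0.635]
contact_force: [0.2, -0.1, -4.4]
finger_gap: 0.232
```

```bash
python3 - <<'E'
from h import *
from scipy.spatial.transform import Rotation as Ro
a=snap('wrist','w4.png');b=snap('side','side4.png');t=snap('top','top4.png')
st=arm.get_state();print(st['position'],st['joint_pos'],st['finger_gap'],st['torque'],st['contact_force']);M=Ro.from_rotvec(st['eef_rot']).as_matrix();print(M.round(3))
g=st['position']-.0188*M[:,1]
c=g+.154*-M[:,2]+.086*M[:,1]; print('centre est',c)
x=[cv2.resize(q['pixels'][r],(398,330),interpolation=cv2.INTER_CUBIC) for q,r in ((b,np.s_[90:250,220:413]),(t,np.s_[50:260,160:413]))]
cv2.imwrite('pics/c4.png',np.hstack(x))
E
```

```text
[0.486813   0.10986131 0.35700176] [ 0.02560612  0.2661621   0.13159388  2.05852469 -0.87387679  1.13790786
  2.22599734] 0.2339134960570888 [-1.41206655  0.33328123 -0.05109703] [ 0.2957014 -0.404003  -3.0736943]
[[ 0.011  0.012 -1.   ]
 [ 0.736  0.677  0.016]
 [ 0.677 -0.736 -0.001]]
centre est [0.64157666 0.15289814 0.30772824]
```

View pics/c4.png

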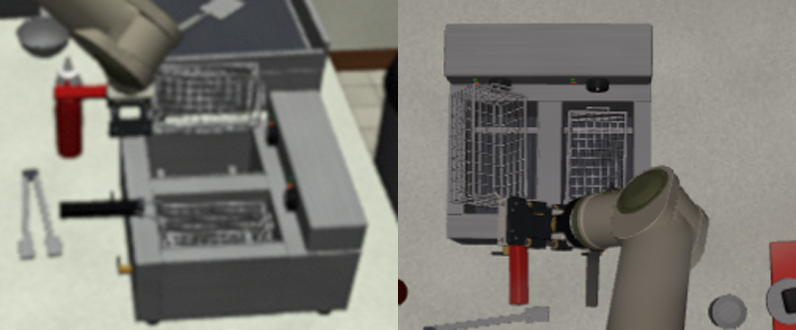

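```bash
python3 - <<'E'
from h import *
t=np.load('pics/top4.png.npz');print(onz(t,217.6,142,.308), [onz(t,180+u/3,60+v/3,.18)[:2] for u,v in ((72,163),(206,163),(207,378))])
from scipy.spatial.transform import Rotation as Ro
for n in ('w2','w3','w4'):
    s=np.load(f'pics/{n}.png.npz');P=s['pixels'].astype(int);m=(P[...,2]>1.8*P[...,1]+20)&(P[...,2]>50);m[:,:240]=0;m[:,330:]=0
    v=np.nonzero(m.sum(1)>20)[0];u=np.nonzero(m[v.min()+3])[0];print(n,v.min(),u.min(),u.max())
# sensitivity of end row to pitch at w3 (tool level there)
s=np.load('pics/w3.png.npz');g=np.array([.4873,.1561,.3519+.0188])
for deg in (-10,-5,0,5,10):
    a=np.radians(deg);l,h=-.121,.013
    print(deg,proj(s,g+[l*np.cos(a)+h*np.sin(a),0,h*np.cos(a)-l*np.sin(a)]))
st=arm.get_state();print(st['clock'],st['dq'].round(4))
s=snap('wrist','w5.png')
E
```

```text
[0.63748112 0.15712707 0.308     ] [array([0.74697758, 0.21778456]), array([0.74599052, 0.0849454 ]), array([0.53266654, 0.08243617])]
w2 20 258 307
w3 18 257 308
w4 17 260 310
-10 [278.31475136  31.47421833]
-5 [277.98093181  24.34252095]
0 [277.64385604  18.63483958]
5 [277.3083989   14.83389172]
10 [276.98177884  13.55967979]
8.3 [ 0.0071  0.0028  0.0035  0.0024 -0.0051 -0.0012  0.0072]
```

View pics/w5.png

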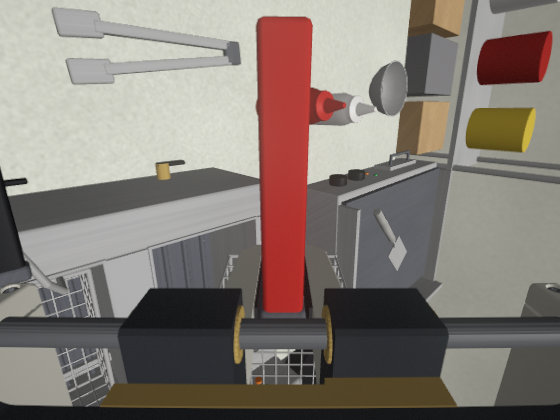

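The camera is now tilted about 43° with the handle still square in the pads, its end at (285,17). That end has moved only about 3 px since the lift, so the pitch is about 2°. I'll hold still, check for creep, then hand in.

Request:
{"fn": "servo_tool", "kwargs": {
  "rows": [
    [[0,0,0],[0,0,0],1],
    [[0,0,0],[0,0,0],1],
    [[0,0,0],[0,0,0],1],
    [[0,0,0],[0,0,0],1],
    [[0,0,0],[0,0,0],1],
    [[0,0,0],[0,0,0],1]
  ]
}}

```text
clock: 8.95
position: [0.4869, 0.109, 0.3564]
eef_rot: [-0.658, -1.465, 0.631]
contact_force: [-0.1, -0.3, -3.9]
finger_gap: 0.235
```

```bash
python3 - <<'E'
from h import *
s=snap('wrist','w6.png');P=s['pixels'].astype(int);m=(P[...,2]>1.8*P[...,1]+20)&(P[...,2]>50);m[:,:240]=0;m[:,330:]=0
v=np.nonzero(m.sum(1)>20)[0];u=np.nonzero(m[v.min()+3])[0];print(v.min(),u.min(),u.max())
st=arm.get_state();print(st['clock'],abs(st['dq']).max(),st['finger_gap'],st['contact_force'])
if v.min()>13 and abs(st['dq']).max()<.03: print(arm.sign_off())
E
```

```text
17 260 309
9.0 0.0023540712200818318 0.23276673925192115 [ 0.71818862 -0.45895711 -3.62103501]
the job is handed in; nothing more can be done
None
```

I took the red basket by its handle, about 11 mm nearer the collar than red_grip. I lifted it straight up about 160 mm, level and over the left tank, then 20 mm more. I then rolled it about 43° away from the black basket, shifting the grip sideways so the basket stayed over its own tank. The job is handed in at 9.0 s of the 38 s allowed.

My last checks, all estimated from images and arm readings:
- **Position:** the basket centre is about 5 mm from the tank's middle and about 125 mm above the rim, so it is clear of it.
- **Level:** the nose is about 2° down, from the handle end in the wrist picture.
- **Grip and weight:** the opening matches the 22 mm handle, and the wrist carries about 3.6–3.9 N, which fits the basket's weight.
- **Steadiness:** joint speeds are below 0.003 rad/s, and the handle showed no creep in the pads over the final hold.
- **Surroundings:** the black basket and the things near the fryer looked undisturbed in the pictures; I did not measure them. The fixed grip (half the most, taken as 30 N) is below the 40–60 N advised, but I saw no slip.

None of these checks failed or disagreed.

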